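# Set the bearing play of a trailer hub

## Robot

A 6-joint arm with a two-finger parallel gripper is mounted at the origin on a cart in front of the work surface, level with it; the furniture and walls round the work are solid. World frame = base frame: x ahead of the robot, y to its left, z up, the work surface at z = 0. Lengths are in m, angles in rad, forces in N, time in s.
With the tool pointing down it reaches from about 0.325 to 0.9 m from the base axis. Payload 3.5 kg.
Tool frame: the origin (TCP) lies between the finger pads; the fingertips stand 14 mm ahead of it and the grasp point (between the pads) lies 5 mm behind it; z points along the fingers, y is the line along which they close (so a half turn about z gives the same grasp; the last joint's range is limited). The gripper opens to 85 mm and grips with 20 to 120 N. Pads are 22 mm wide; open, the fingers measure 114 mm over their backs; the gripper's body (76 mm by 85 mm) begins 54 mm behind the grasp point. The pads swing forward as they close: fully open they stand 13 mm farther back than shut.
Start: joints at [-1.427, 0.276, -0.026, 1.268, 0, 1.467], TCP at [0.153, -0.606, 0.245] pointing down, gripper open.
Joint ranges: [-3.12, 3.12], [-0.85, 1.88], [-1.08, 1.24], [-1.95, 2.15], [-1.57, 1.53], [-3.14, 3.14]. Speed limits (rad/s): [2.57, 2.57, 3.14, 3.14, 3.14, 3.14].

## Interface

Orientations are given as [roll, pitch, yaw] about the fixed x, y, z axes, in that order (R = Rz(yaw) Ry(pitch) Rx(roll)).
In Python, from workcell import arm gives the robot as it stands.
- The arm moves only by the shell command python3 jog.py 'ROWS'. ROWS is rows parted by semicolons, their numbers by spaces, 1 to 5 of them, each of 7 numbers: the finger opening in m, then dx, dy, dz in m, then a rotation vector rx, ry, rz in rad; each row shifts and turns the commanded pose from where the row before left it, along the tool's axes as they then stand; what a row does not reach is not made up. A row lasts 1/12 s, in which the tool goes at most 0.0417 m and 0.125 rad, less where a joint would pass 70% of its speed; a pose out of reach is approached as far as the arm can. The fingers move at their own pace and stop on an object; the grip force is fixed at half the most. Time passes only in rows, so rows that do not move let the fingers close. It prints the time, the measured TCP pose, the force, the opening and the grip force at its end.
- arm.get_obs(): the state, without advancing time (a new reading comes with each control period).
- arm.get_image(name): name is "side" or "top" or "wrist"; returns (picture, depth): 420x560x3 uint8, red, green, blue; 420x560 float32, m along the optical axis (not along the pixel's ray), 0 where there is no reading.
- arm.calibration(name): a dict with "fx", "fy", "cx", "cy" (pixels), "distortion" ([k1, k2, p1, p2, k3] as OpenCV has them; the pictures are not rectified), "R" (3x3) and "t" (3): a world point X has camera coordinates R X + t. Camera axes: x right, y down, z forward; pixel columns grow to the right and rows downward; lengths in m; the calibration is good to about 2 mm. A picture is of the moment at which its call begins: read the wrist's pose just before it. calibration takes no time and is no camera call; for the wrist camera it gives the pose at the moment of the call.
- arm.hand_in(): hands the job in; it is judged then, once.
The state is a dict: "time_s": time; "joint_positions": joint angles; "joint_vel": joint speeds; "joint_efforts": joint torques, N m; "ee_pos": TCP position; "orientation": TCP orientation; "ft_force": force on the tool from outside, world axes, zero at the start; "torque": the same for the moment, N m; "width": finger opening in m; "finger_force": force on a finger pad.
Only numpy, scipy, OpenCV 4.12 (cv2) and the standard library are available. Lean on these libraries where they do the work, as an engineer would, in place of code of your own. Each camera call takes 0.05 s, during which the arm holds its last target. There are 200 camera calls.

## Task

Set the bearings of the wheel hub standing on the bench: lift the dust cap off its nose and set it down, without dropping it, in the round parts dish, standing open side down as it sat on the hub. Then screw the castle nut down clockwise until it bottoms on its washer, back it off a quarter turn, and finish with the gripper still holding the nut there, so that a mate can fit the split pin. Leave the pliers, the tyre gauge and the grease tin where they are.

Things in the scene. Friction and masses are not known exactly. Their poses are not given: they have to be found in the camera images.
- wheel_hub: dark cast trailer wheel hub, nose up on a stub axle bolted to the bench; fixed, does not turn. Origin on the axle line at the bench top, z up. Heights: flange top (132 mm across) 50 mm, five studs 52 mm off the axle up to 76 mm, shoulder (70 mm across) 74, bright nose (53 across) 87, washer (43 across) 91, end of the 24 mm threaded spindle 122. May trade places with the dish.
- dust_cap: bright pressed-metal cap, 50 mm high: its lowest 14 mm is a skirt 60 mm across, above that a plain round body 52 mm across up to 46 mm, closed top; about 90 g. Origin: centre of the open lower rim, z up through the closed top. At the start it sits loosely over the hub's nose, rim on the 74 mm shoulder, hiding the nut; it lifts straight off.
- castle_nut: bright hexagonal castle nut, captive on the spindle thread, under the cap at the start. 36 mm across flats, 41.6 across corners, flats 18 mm high, above them a round slotted crown 32 mm across, 8 mm high. Origin: centre of its underside, z up, 91 mm above the bench when home. Its x axis is square to one pair of flats; the other pairs face 60 and 120 degrees from it.
- nut_turn (a joint): rotation of the castle nut on its right-hand thread, rad, counted from home: 0 = bottomed on the washer (a hard stop), growing as it is unscrewed (counter-clockwise from above); 2 mm of lift a turn. It starts between 2.2 and 5.2 rad, turns against about 0.1 N m of thread friction and stays where it is left. A quarter turn back, two crown slots line up with the spindle's pin hole.
- parts_dish: round shallow steel parts dish held to the bench by its magnet base (fixed): 108 mm across the rim, 22 mm high, empty, floor 3 mm above the bench and flat for 90 mm across, so the cap has about 14 mm to spare all round. Origin: centre of its underside, z up.
- weight_pliers: bystander: pliers with red grips, 208 mm long, lying at the left end of the bench. Origin: middle of the underside.
- tyre_gauge: bystander: black dial tyre gauge with a short hose, 93 x 124 x 23 mm, lying to the right of the work. Origin: middle of the underside.
- grease_tin: bystander: flat round tin with its lid on, 71 mm across, 35 mm high, standing at the back left of the work. Origin: centre of the underside.

How it is judged:
On the way, in this order (a step that is already met when the one before it is completed fails the run):
1. the dust cap stands in the parts dish, open side down, let go (horizontal distance between dust_cap and parts_dish below 0.022 m and height (world z) of dust_cap below 0.012 m and z of dust_cap in the frame of parts_dish above -0.005 m and angle between dust_cap's own z axis and vertical below 0.25 rad and contact force between dust_cap and the fingers below 0.1 N and linear speed of dust_cap below 0.05 m/s), for 0.2 s.
2. the castle nut is home against its washer (value of joint nut_turn below 0.06 rad), for 0.1 s.
At the end, for the whole second after the job is handed in: the castle nut, having been home, stands a quarter turn (90 degrees, give or take 15) back from home, at rest and gripped by the fingers (more than 4 N), and the dust cap stands upright (open side down, within 14 degrees) on the floor of the parts dish, wholly inside it (within 22 mm of its centre) (value of joint nut_turn between 1.31 and 1.83 rad and velocity of joint nut_turn between -0.1 and 0.1 rad/s and contact force between the fingers and castle_nut above 4 N and horizontal distance between dust_cap and parts_dish below 0.022 m and height (world z) of dust_cap below 0.012 m and angle between dust_cap's own z axis and vertical below 0.25 rad); the arm keeps its last pose, push and grip.
It fails at once if the dust cap was dropped (contact force between dust_cap and the fingers below 0.05 N and linear speed of dust_cap above 0.8 m/s).
It fails at once if the pliers, the gauge or the grease tin was moved by more than 30 mm (distance of any of weight_pliers, tyre_gauge, grease_tin from where it was at the start of the episode above 0.03 m).
It also fails if it takes over 64 s, if anything falls off the work surface, if the arm or the gripper's body presses on something with over 40 N, if the wrist force passes 120 N, or if a joint passes its speed limit or range.

## Working session

There is one attempt and no reset: what is moved stays moved. The work goes in short steps, Python scripts to look and compute and a shell command to move; the robot and the scene stay as the last step left them, time stands still between calls to the robot, and variables do not carry over. Pictures are saved under pics/ and viewed, at most 10 in all, crops included, and the job is handed in when it is done.

```bash
ls; mkdir -p pics; cat > h.py <<'E'
import numpy as np, cv2
from workcell import arm
def cal(n):
    c=arm.calibration(n); K=np.array([[c['fx'],0,c['cx']],[0,c['fy'],c['cy']],[0,0,1.]])
    return K,np.array(c['distortion'],float),np.array(c['R'],float),np.array(c['t'],float)
def cloud(n):
    C=cal(n); im,d=arm.get_image(n); K,D,R,t=C
    v,u=np.mgrid[:420,:560]; p=cv2.undistortPoints(np.stack([u.ravel(),v.ravel()],1).astype(float)[:,None],K,D)[:,0]
    X=np.c_[p,np.ones(len(p))]*d.reshape(-1,1)
    W=((X-t)@R).reshape(420,560,3); W[d==0]=np.nan
    return im,W
def save(n,im,s=1): cv2.imwrite('pics/'+n,cv2.resize(im[:,:,::-1],None,fx=s,fy=s))
def circ(P):
    A=np.c_[2*P[:,:2],np.ones(len(P))]; s=np.linalg.lstsq(A,(P[:,:2]**2).sum(1),rcond=None)[0]
    return s[:2],np.sqrt(s[2]+s[0]**2+s[1]**2)
E
python3 - <<'E'
from h import *
o=arm.get_obs(); print(o)
for n in('side','top'):
    im,W=cloud(n); np.save(n+'.npy',W); save(n+'0.png',im); K,D,R,t=cal(n); print(n,-R.T@t)
E
```

```text
jog.py
pics
workcell.py
{'time_s': 0.0, 'joint_positions': array([-1.42743737e+00,  2.77147438e-01, -2.79115355e-02,  1.26800272e+00,
        7.84711387e-06,  1.46741754e+00]), 'joint_vel': array([ 0.0002568 ,  0.00104481, -0.00015501,  0.00119781,  0.0019972 ,
        0.00018309]), 'joint_efforts': array([ 2.13891653e-04, -4.45510161e+01,  2.95203066e+01,  1.62725028e-02,
        2.13790952e-05, -1.52494732e-06]), 'ee_pos': array([ 0.15254701, -0.60531196,  0.24413627]), 'orientation': array([-3.13934019e+00, -2.41578984e-04,  2.46737459e-01]), 'ft_force': array([-0.32266228,  0.10484341, -0.46651159]), 'torque': array([-0.02219186,  0.0072434 ,  0.01766234]), 'finger_force': 0.0, 'width': 0.08552319287071408}
side [0.52848816 0.98402277 0.64083486]
top [0.43314556 0.15296007 1.30667307]
```

View pics/top0.png

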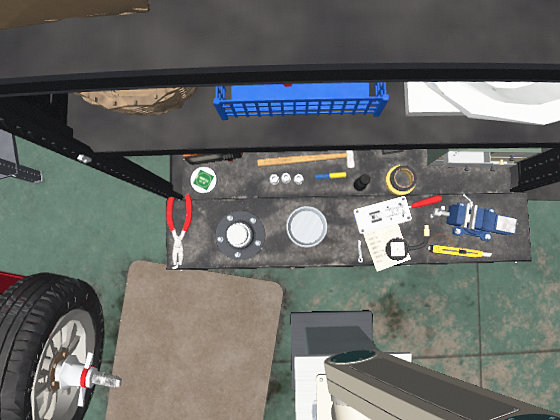

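View pics/side0.png

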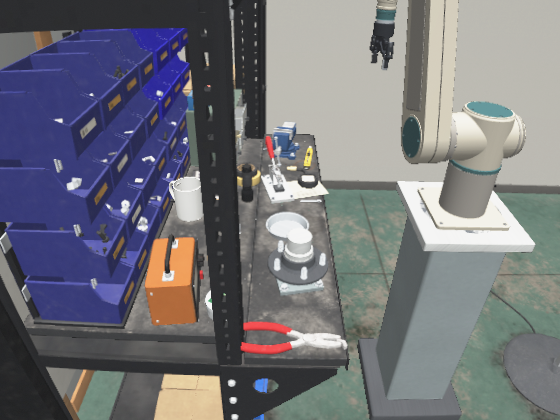

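The top view shows the hub and cap at about (239,234), the dish at (307,227), the pliers at (178,230) and the tin at (203,180). The side view shows the cap at (299,245) and the dish at (287,225). A shelf hangs over the back of the bench.

```bash
python3 - <<'E'
from h import *
W=np.load('top.npy'); S=np.load('side.npy')
for n,A,px in (('top',W,[(239,230),(307,227),(178,230),(203,180),(240,262),(305,262),(397,248),(300,70),(300,140),(300,190),(340,400),(180,180)]),('side',S,[(299,237),(287,228),(380,60)])):
    for u,v in px: print(n,u,v,A[v,u].round(4))
for n,A in(('top',W),('side',S)):
    c=W[230,239][:2]; d=W[227,307][:2]
    P=A.reshape(-1,3); P=P[np.isfinite(P).all(1)]
    near=np.hypot(*(P[:,:2]-c).T)
    q=P[(near<.04)&(P[:,2]>.112)&(P[:,2]<.14)]; print(n,'cap top z',np.percentile(q[:,2],[5,50,95]),q[:,:2].mean(0),(q[:,:2].max(0)+q[:,:2].min(0))/2,np.ptp(q[:,:2],axis=0),circ(q) ,len(q))
    q=P[(near<.09)&(P[:,2]>.044)&(P[:,2]<.056)]; print('flange',q[:,:2].mean(0),(q[:,:2].max(0)+q[:,:2].min(0))/2,np.ptp(q[:,:2],axis=0))
    nd=np.hypot(*(P[:,:2]-d).T)
    q=P[(nd<.07)&(P[:,2]>.015)&(P[:,2]<.03)]; print('dish rim',circ(q),len(q),np.median(q[:,2]))
    q=P[(nd<.03)]; print('floor',np.median(q[:,2]))
# obstacles in workspace above z .06
P=W.reshape(-1,3);P=P[np.isfinite(P).all(1)]
for x in np.arange(.2,.9,.05):
    q=P[(abs(P[:,0]-x)<.025)&(abs(P[:,1]-.15)<.35)]
    print(round(x,2),len(q),np.percentile(q[:,2],[1,50,99]).round(3) if len(q) else '')
E
```

```text
top 239 230 [0.4911 0.29   0.1219]
top 307 227 [0.5011 0.1171 0.0045]
top 178 230 [0.5004 0.4739 0.0007]
top 203 180 [0.6333 0.397  0.0331]
top 240 262 [ 0.4092  0.3029 -0.0029]
top 305 262 [0.4057 0.1247 0.0021]
top 397 248 [ 0.4378 -0.1247  0.0195]
top 300 70 [0.5898 0.1446 0.9106]
top 300 140 [0.6012 0.1408 0.6028]
top 300 190 [ 0.605   0.1337 -0.007 ]
top 340 400 [0.114  0.0622 0.2742]
top 180 180 [ 0.6438  0.4738 -0.0224]
side 299 237 [0.4814 0.3066 0.1229]
side 287 228 [0.5005 0.113  0.0035]
side 380 60 [-0.0848 -1.5937  0.034 ]
top cap top z [0.11924473 0.12424853 0.12851523] [0.48223166 0.295371  ] [0.48259707 0.29559859] [0.04798854 0.05022859] (array([0.48231143, 0.29557979]), np.float64(0.018354939966805938)) 340
flange [0.48197309 0.29532149] [0.48302855 0.29625987] [0.13041585 0.12837518]
dish rim (array([0.50334108, 0.11867716]), np.float64(0.05157049511347002)) 312 0.021485992465370394
floor 0.0035000752478449053
side cap top z [0.11420654 0.12238676 0.1241499 ] [0.48183549 0.30371008] [0.48070794 0.29924346] [0.05035743 0.05193704] (array([0.48160242, 0.30107785]), np.float64(0.018880152643681914)) 369
flange [0.4830146  0.32128208] [0.48153765 0.30199421] [0.13114724 0.12195312]
dish rim (array([0.50229017, 0.12090694]), np.float64(0.05206472324655378)) 206 0.01928919876339082
floor 1.1579992828554863e-05
0.2 9865 [-0.889  0.5    0.732]
0.25 1753 [-0.894 -0.877  0.745]
0.3 1682 [-0.894 -0.878 -0.863]
0.35 1320 [-0.894 -0.879 -0.865]
0.4 3135 [-0.006  0.001  0.049]
0.45 4690 [-0.005  0.003  0.124]
0.5 4622 [-0.005  0.004  0.127]
0.55 4527 [-0.005  0.003  0.095]
0.6 50532 [-0.003  0.889  0.917]
0.65 38864 [-0.003  0.712  0.958]
0.7 5553 [-0.027  0.028  0.636]
0.75 0 
0.8 0 
0.85 0
```

```bash
python3 jog.py '0.085 0 -0.0417 0 0 0 0; 0.085 0 -0.0417 0 0 0 0; 0.085 0 -0.0417 0 0 0 0; 0.085 0.04 0 0 0 0 -0.08; 0.085 0.04 0 0 0 0 -0.08'
python3 jog.py '0.085 0.04 0 0 0 0 -0.08; 0.085 0.04 0 0 0 0 -0.08; 0.085 0.04 0 0 0 0 -0.08; 0.085 0.04 0 0 0 0 -0.08; 0.085 0.04 0 0 0 0 -0.08'
python3 jog.py '0.085 0.04 0 0 0 0 -0.08; 0.085 0.04 0 0 0 0 -0.08; 0.085 0.04 0 0 0 0 -0.08; 0.085 0.04 0 0 0 0 -0.08; 0.085 0.04 0 0 0 0 -0.08'
```

```text
time_s: 0.52
ee_pos: [0.197, -0.4593, 0.2439]
orientation: [-3.139, -0.0, 0.405]
ft_force: [-0.3, -2.1, 0.4]
width: 0.0852
finger_force: 0.0
time_s: 0.93
ee_pos: [0.3679, -0.3543, 0.245]
orientation: [-3.142, -0.0, 0.811]
ft_force: [0.8, -0.4, -0.4]
width: 0.0847
finger_force: 0.0
time_s: 1.35
ee_pos: [0.4803, -0.1902, 0.2449]
orientation: [-3.141, -0.0, 1.211]
ft_force: [1.1, -0.6, 0.2]
width: 0.0846
finger_force: 0.0
```

```bash
cat >> h.py <<'E'
from scipy.spatial.transform import Rotation as Ro
def togo(x,y,z):
    o=arm.get_obs(); R=Ro.from_euler('xyz',o['orientation'])
    print('t',o['time_s'].__round__(2),'tcp',o['ee_pos'].round(4),'rpy',o['orientation'].round(4),'j',o['joint_positions'].round(2),'w',round(o['width'],4))
    print('tool move',R.inv().apply(np.array([x,y,z])-o['ee_pos']).round(4),'tilt fix',(R.inv().apply(np.cross(R.as_matrix()[:,2],[0,0,-1]))).round(4))
E
python3 -c "
from h import *
togo(.482,.297,.23)"
```

```text
t 1.35 tcp [ 0.4803 -0.1902  0.2449] rpy [-3.1415e+00 -1.0000e-04  1.2107e+00] j [-0.5   0.08 -0.26  1.23  0.    1.43] w 0.0846
tool move [ 0.4566 -0.1701  0.015 ] tilt fix [-0.0001 -0.0001 -0.    ]
```

```bash
python3 jog.py '0.085 0.04 0 0 0 0 -0.08; 0.085 0.04 0 0 0 0 -0.08; 0.085 0.04 0 0 0 0 -0.08; 0.085 0.04 0 0 0 0 -0.08; 0.085 0.04 0 0 0 0 -0.08'
python3 jog.py '0.085 0.04 0 0 0 0 -0.08; 0.085 0.04 0 0 0 0 -0.08; 0.085 0.04 0 0 0 0 -0.08; 0.085 0.04 0 0 0 0 -0.08; 0.085 0 0 0 0 0 0'
python3 -c "
from h import *
togo(.482,.297,.23)"
```

```text
time_s: 1.77
ee_pos: [0.5198, 0.0046, 0.2449]
orientation: [-3.141, -0.0, 1.611]
ft_force: [1.0, -0.8, 0.2]
width: 0.0852
finger_force: 0.0
time_s: 2.18
ee_pos: [0.4922, 0.1656, 0.2448]
orientation: [-3.14, -0.003, 1.937]
ft_force: [-0.5, -0.6, 0.3]
width: 0.085
finger_force: 0.0
t 2.18 tcp [0.4922 0.1656 0.2448] rpy [-3.1404 -0.0034  1.9366] j [ 0.2   0.09 -0.25  1.23  0.    1.4 ] w 0.085
tool move [0.1264 0.0375 0.0152] tilt fix [-0.0012 -0.0034  0.    ]
```

```bash
cat > look.py <<'E'
import sys
from h import *
tag=sys.argv[1]
o=arm.get_obs(); im,W=cloud('wrist'); np.save(tag+'.npy',W); save(tag+'.png',im)
P=W.reshape(-1,3);P=P[np.isfinite(P).all(1)]
near=np.hypot(*(P[:,:2]-[.482,.297]).T)
for lo,hi,r in((.118,.13,.04),(.044,.056,.08),(.105,.116,.04)):
    q=P[(near<r)&(P[:,2]>lo)&(P[:,2]<hi)]
    if len(q)>20: print(lo,len(q),'med',np.median(q,0).round(4),'mid',((q.max(0)+q.min(0))/2).round(4),np.ptp(q,axis=0).round(4))
nd=np.hypot(*(P[:,:2]-[.503,.119]).T)
q=P[(nd<.07)&(P[:,2]>.016)&(P[:,2]<.03)]
if len(q)>50: print('dish rim',circ(q),len(q),np.median(q[:,2]),((q.max(0)+q.min(0))/2).round(4),np.ptp(q,axis=0).round(4))
q=P[nd<.03]
if len(q): print('floor',np.median(q[:,2]))
E
python3 look.py w1
python3 jog.py '0.085 0.04 0.012 0 0 0 0; 0.085 0.04 0.012 0 0 0 0; 0.085 0.04 0.012 0 0 0 0;0.085 0 0 0 0 0 0'; python3 look.py w2; python3 -c "
from h import *
togo(.482,.297,.23)"
```

```text
0.118 4439 med [0.4825 0.295  0.1247] mid [0.4823 0.2958 0.1229] [0.0519 0.0505 0.0097]
0.044 7520 med [0.4883 0.2779 0.0509] mid [0.4828 0.2923 0.0513] [0.1314 0.1228 0.0093]
0.105 131 med [0.4765 0.2729 0.1105] mid [0.4804 0.2797 0.1106] [0.0457 0.0189 0.0109]
dish rim (array([0.50247681, 0.11962618]), np.float64(0.051637917881459605)) 1742 0.022018781705437657 [0.5028 0.119  0.0209] [0.11   0.11   0.0099]
floor 0.003975630882582089
time_s: 2.57
ee_pos: [0.4868, 0.2894, 0.245]
orientation: [3.14, -0.003, 1.931]
ft_force: [0.2, -0.5, -0.5]
width: 0.085
finger_force: 0.0
0.118 3214 med [0.4816 0.2983 0.1247] mid [0.4821 0.2965 0.1225] [0.0512 0.052  0.0088]
0.044 7287 med [0.4773 0.312  0.0509] mid [0.4827 0.2969 0.0515] [0.1305 0.1313 0.0089]
0.105 94 med [0.475  0.3198 0.1105] mid [0.4796 0.313  0.1104] [0.0449 0.0192 0.0107]
dish rim (array([0.50310339, 0.1201995 ]), np.float64(0.05162903196549244)) 1315 0.022109519297700376 [0.5034 0.1199 0.0211] [0.1086 0.1087 0.0102]
floor 0.0041727195567019875
t 2.62 tcp [0.4868 0.2866 0.2448] rpy [-3.1414  0.      1.9299] j [ 0.42  0.17 -0.16  1.24 -0.    1.63] w 0.0854
tool move [ 0.0114 -0.0008  0.0148] tilt fix [-0.0002  0.      0.    ]
```

```bash
python3 jog.py '0.085 0.0107 -0.0009 0.03 0 0 0; 0.085 0 0 0.04 0 0 0; 0.085 0 0 0.035 0 0 0;0.085 0 0 0.03 0 0 0; 0.085 0 0 0 0 0 0'; python3 -c "
from h import *
togo(.4822,.2963,.11)"
```

```text
time_s: 3.03
ee_pos: [0.4773, 0.2899, 0.1035]
orientation: [-3.128, 0.002, 1.924]
ft_force: [-1.5, -0.8, -1.2]
width: 0.085
finger_force: 0.0
t 3.03 tcp [0.4773 0.2899 0.1035] rpy [-3.1278e+00  1.9000e-03  1.9240e+00] j [ 0.43  0.28 -0.34  0.96 -0.    1.65] w 0.085
tool move [ 0.0042  0.0067 -0.0066] tilt fix [-0.0138  0.0019 -0.    ]
```

```bash
python3 jog.py '0.085 0 0 0 0 0 0;0.085 0 0 0 0 0 0'; python3 -c "
from h import *
togo(.4822,.2963,.11)"
```

```text
time_s: 3.2
ee_pos: [0.4837, 0.2938, 0.1119]
orientation: [3.14, 0.0, 1.925]
ft_force: [0.6, -0.3, 0.6]
width: 0.085
finger_force: 0.0
t 3.2 tcp [0.4837 0.2938 0.1119] rpy [3.1397e+00 2.0000e-04 1.9249e+00] j [ 0.43  0.28 -0.33  0.97 -0.    1.65] w 0.085
tool move [ 0.0029 -0.0005  0.0018] tilt fix [ 0.0019  0.0002 -0.    ]
```

Close on the cap.

```bash
python3 jog.py '0.085 0.0028 -0.0005 0.0015 0 0 0;0.085 0 0 0 0 0 0;0.045 0 0 0 0 0 0;0.045 0 0 0 0 0 0;0.045 0 0 0 0 0 0'; python3 jog.py '0.045 0 0 0 0 0 0;0.045 0 0 0 0 0 0;0.045 0 0 0 0 0 0;0.045 0 0 0 0 0 0'; python3 -c "
from h import *
togo(.4822,.2963,.11)"
```

```text
time_s: 3.62
ee_pos: [0.4811, 0.2972, 0.1097]
orientation: [3.14, -0.0, 1.927]
ft_force: [-2.0, -0.7, 9.5]
width: 0.0513
finger_force: 9.2
time_s: 3.95
ee_pos: [0.4815, 0.2974, 0.1104]
orientation: [3.14, -0.0, 1.927]
ft_force: [-1.2, -0.7, 6.0]
width: 0.0493
finger_force: 61.9
t 3.95 tcp [0.4815 0.2974 0.1104] rpy [ 3.1397e+00 -1.0000e-04  1.9270e+00] j [ 0.44  0.28 -0.33  0.96 -0.    1.65] w 0.0493
tool move [-0.0013  0.0003  0.0004] tilt fix [ 0.0019 -0.0001  0.    ]
```

```bash
python3 jog.py '0.045 0 0 -0.006 0 0 0;0.045 0 0 -0.014 0 0 0;0.045 0 0 -0.02 0 0 0;0.045 0 0 -0.02 0 0 0;0.045 0 0 -0.012 0 0 0'; python3 jog.py '0.045 0 0 0 0 0 0;0.045 0 0 0 0 0 0'; python3 -c "
from h import *
im,W=cloud('side'); save('lift.png',im[150:330,200:380],3)
togo(.4815+.0208,.2974-.1766,.1825)"
```

```text
time_s: 4.37
ee_pos: [0.4814, 0.2974, 0.183]
orientation: [3.139, -0.0, 1.927]
ft_force: [0.5, 0.5, -0.3]
width: 0.0493
finger_force: 63.4
time_s: 4.53
ee_pos: [0.4811, 0.2972, 0.1813]
orientation: [3.14, -0.0, 1.927]
ft_force: [-0.2, -0.6, -0.9]
width: 0.0485
finger_force: 63.4
t 4.58 tcp [0.4803 0.2968 0.1802] rpy [-3.1408e+00  1.0000e-04  1.9268e+00] j [ 0.44  0.21 -0.25  1.11 -0.    1.65] w 0.0491
tool move [-0.1726 -0.0407 -0.0023] tilt fix [-0.0008  0.0001  0.    ]
```

View pics/lift.png

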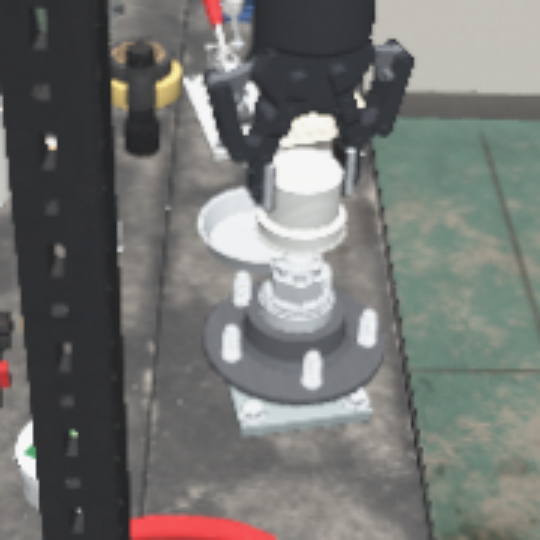

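The cap is held upright at crop (300,200), clear of the nut and spindle at (300,270). The dish is behind it at (240,225). Next I carry it over.

```bash
python3 jog.py '0.045 -0.025 -0.006 0 0 0 0;0.045 -0.04 -0.0093 0 0 0 0;0.045 -0.04 -0.0093 0 0 0 0;0.045 -0.04 -0.0093 0 0 0 0;0.045 -0.0276 -0.0068 0 0 0 0'; python3 jog.py '0.045 0 0 0 0 0 0;0.045 0 0 0 0 0 0;0.045 0 0 0 0 0 0'; python3 -c "
from h import *
togo(.4812+.0208,.2972-.1766,.045)
im,W=cloud('top'); save('over.png',im[190:270,260:350],6)
P=W.reshape(-1,3);q=P[(np.hypot(P[:,0]-.503,P[:,1]-.12)<.05)&(P[:,2]>.1)&(P[:,2]<.3)];print(len(q),np.median(q,0))"
```

```text
time_s: 5.0
ee_pos: [0.5014, 0.1182, 0.1789]
orientation: [-3.138, 0.0, 1.926]
ft_force: [0.4, 0.3, -0.5]
width: 0.0488
finger_force: 63.4
time_s: 5.25
ee_pos: [0.5018, 0.121, 0.1795]
orientation: [-3.139, -0.001, 1.926]
ft_force: [0.6, 0.6, 0.1]
width: 0.0494
finger_force: 63.4
t 5.25 tcp [0.5018 0.121  0.1795] rpy [-3.1393e+00 -1.1000e-03  1.9263e+00] j [ 0.11  0.13 -0.35  1.09  0.    1.33] w 0.0494
tool move [-0.0006  0.0003  0.1345] tilt fix [-0.0023 -0.0011 -0.    ]
0 [nan nan nan]
  return _methods._mean(a, axis=axis, dtype=dtype,
  ret = um.true_divide(
```

```bash
python3 jog.py '0.045 0 0 0.03 0 0 0;0.045 0 0 0.035 0 0 0;0.045 0 0 0.03 0 0 0;0.045 0 0 0.02 0 0 0;0.045 0 0 0.01 0 0 0'; python3 jog.py '0.045 0 0 0.003 0 0 0;0.045 0 0 0.003 0 0 0;0.045 0 0 0.002 0 0 0;0.045 0 0 0 0 0 0;0.045 0 0 0 0 0 0'; python3 -c "
from h import *
togo(.502,.1206,.04)"
```

```text
time_s: 5.72
ee_pos: [0.4996, 0.122, 0.0524]
orientation: [-3.136, -0.002, 1.929]
ft_force: [-0.7, 0.1, -1.0]
width: 0.0489
finger_force: 63.4
time_s: 6.13
ee_pos: [0.5039, 0.1212, 0.049]
orientation: [3.139, 0.001, 1.927]
ft_force: [0.3, 0.9, -1.0]
width: 0.0489
finger_force: 63.4
t 6.13 tcp [0.5039 0.1212 0.049 ] rpy [3.1392e+00 6.0000e-04 1.9269e+00] j [ 0.11  0.28 -0.49  0.8  -0.    1.33] w 0.0489
tool move [ 0.0001 -0.002   0.009 ] tilt fix [ 0.0024  0.0006 -0.    ]
```

```bash
python3 jog.py '0.045 0 -0.001 0.003 0 0 0;0.045 0 0 0.002 0 0 0;0.045 0 0 0.002 0 0 0;0.045 0 0 0.001 0 0 0;0.045 0 0 0 0 0 0';python3 jog.py '0.045 0 0 0.001 0 0 0;0.045 0 0 0 0 0 0';python3 jog.py '0.045 0 0 0.001 0 0 0;0.045 0 0 0 0 0 0'
```

```text
time_s: 6.55
ee_pos: [0.5016, 0.1206, 0.0395]
orientation: [-3.141, -0.0, 1.927]
ft_force: [-0.0, 1.0, -1.3]
width: 0.0487
finger_force: 63.5
time_s: 6.72
ee_pos: [0.5017, 0.1206, 0.0394]
orientation: [-3.141, 0.0, 1.927]
ft_force: [-2.8, -0.1, 4.8]
width: 0.0488
finger_force: 64.1
time_s: 6.88
ee_pos: [0.5017, 0.1206, 0.0393]
orientation: [-3.141, 0.0, 1.927]
ft_force: [-4.0, 0.6, 11.2]
width: 0.049
finger_force: 64.9
```

```bash
python3 jog.py '0.056 0 0 -0.001 0 0 0;0.065 0 0 0 0 0 0;0.07 0 0 0 0 0 0;0.075 0 0 0 0 0 0';python3 jog.py '0.08 0 0 -0.01 0 0 0;0.08 0 0 -0.03 0 0 0;0.08 0 0 -0.04 0 0 0;0.08 0 0 -0.04 0 0 0;0.08 0 0 -0.04 0 0 0'; python3 -c "
from h import *
im,W=cloud('wrist'); save('rel.png',im)
P=W.reshape(-1,3);q=P[(np.hypot(P[:,0]-.503,P[:,1]-.12)<.04)&(P[:,2]>.045)&(P[:,2]<.065)];print(len(q),np.median(q,0),(q.max(0)+q.min(0))/2,np.ptp(q,axis=0))
togo(.4822,.2966,.23)"
```

```text
time_s: 7.22
ee_pos: [0.5019, 0.1206, 0.0387]
orientation: [3.142, -0.0, 1.927]
ft_force: [-0.5, 0.6, -0.0]
width: 0.0747
finger_force: 0.0
time_s: 7.63
ee_pos: [0.5011, 0.1206, 0.2008]
orientation: [-3.141, -0.0, 1.927]
ft_force: [1.3, -0.1, 0.1]
width: 0.08
finger_force: 0.0
2631 [0.50229487 0.12176239 0.05371689] [0.50280341 0.12041501 0.05090921] [0.05124441 0.0513647  0.01167691]
t 7.68 tcp [0.5068 0.1213 0.21  ] rpy [3.1277 0.0035 1.9269] j [ 0.11  0.11 -0.31  1.14  0.    1.33] w 0.0801
tool move [ 0.1728  0.0384 -0.0201] tilt fix [ 0.0139  0.0035 -0.    ]
```

```bash
python3 jog.py '0.08 0.035 0.0077 0 0 0 0;0.08 0.035 0.0077 0 0 0 0;0.08 0.035 0.0077 0 0 0 0;0.08 0.035 0.0077 0 0 0 0;0.08 0.0325 0.0077 -0.01 0 0 0'; python3 jog.py '0.08 0 0 0 0 0 0;0.08 0 0 0 0 0 0;0.08 0 0 0 0 0 0'; python3 -c "
from h import *
im,W=cloud('wrist'); np.save('nut.npy',W); cv2.imwrite('nutraw.png',im[:,:,::-1]); 
togo(.4822,.2966,.11)
K,D,R,t=cal('wrist')
print(cv2.projectPoints(np.array([[.4822,.2966,.11]]),cv2.Rodrigues(R)[0],t,K,D)[0])
P=W.reshape(-1,3);d=np.hypot(P[:,0]-.4822,P[:,1]-.2966)
print(np.histogram(P[d<.026][:,2],bins=np.arange(.085,.126,.001)))
"
```

```text
time_s: 8.1
ee_pos: [0.4759, 0.2968, 0.2074]
orientation: [-3.138, 0.0, 1.927]
ft_force: [0.2, -0.3, 0.7]
width: 0.0804
finger_force: 0.0
time_s: 8.35
ee_pos: [0.4776, 0.2955, 0.2088]
orientation: [-3.141, 0.001, 1.927]
ft_force: [-0.7, -0.8, -0.2]
width: 0.0799
finger_force: 0.0
t 8.4 tcp [0.4776 0.2949 0.2086] rpy [-3.1408e+00  5.0000e-04  1.9262e+00] j [ 0.44  0.19 -0.22  1.17 -0.    1.65] w 0.0802
tool move [0.0001 0.005  0.0986] tilt fix [-0.0008  0.0005 -0.    ]
[[[285.2797658  214.72548982]]]
(array([  1,  54, 238, 369,  99,  35, 136, 103,  16,  10,  18,   9,  12,
        10,  12,  12,  18,  15,  12,  14,  15,  11,  12,  17,  17, 108,
       266, 175,  41,  25,  20,  34,  37, 146, 317, 186,  96, 303, 249,
        34]), array([0.085, 0.086, 0.087, 0.088, 0.089, 0.09 , 0.091, 0.092, 0.093,
       0.094, 0.095, 0.096, 0.097, 0.098, 0.099, 0.1  , 0.101, 0.102,
       0.103, 0.104, 0.105, 0.106, 0.107, 0.108, 0.109, 0.11 , 0.111,
       0.112, 0.113, 0.114, 0.115, 0.116, 0.117, 0.118, 0.119, 0.12 ,
       0.121, 0.122, 0.123, 0.124, 0.125]))
```

```bash
python3 -c "
from h import *
from scipy.optimize import least_squares
im=cv2.imread('nutraw.png')[:,:,::-1]; W=np.load('nut.npy'); P=W.reshape(-1,3)
c=np.array([.4822,.2966]); d=np.hypot(*(P[:,:2]-c).T)
s=P[(d<.02)&(P[:,2]>.1215)]; c1=(s.max(0)+s.min(0))[:2]/2; print('spindle',c1,np.ptp(s,axis=0))
s=P[(d<.02)&(P[:,2]>.1175)]; print('crown',(s.max(0)+s.min(0))[:2]/2,np.ptp(s,axis=0))
q=P[(d<.026)&(P[:,2]>.1085)&(P[:,2]<.1145)]
M=q[:,:2]
# fit: hexagon covering ledge points; profile of max extent
best=[]
for cx in np.arange(-.002,.0021,.0005):
  for cy in np.arange(-.002,.0021,.0005):
    X=M-c-[cx,cy]
    for a in np.arange(-30,30,1):
      th=np.radians(a+60*np.arange(6)); e=np.percentile(X@np.array([np.cos(th),np.sin(th)]),98.5,axis=0)
      best.append((np.sum((e-.018)**2),a,cx,cy,e.mean()))
best.sort(); 
for b in best[:6]: print(b)
sub=np.zeros(0)
v,u=np.where((np.hypot(W[...,0]-c[0],W[...,1]-c[1])<.03)); print(u.min(),u.max(),v.min(),v.max())
save('nut.png',im[140:290,205:365],5)
"
```

```text
spindle [0.47822922 0.30164298] [0.03166592 0.02979489 0.17189158]
crown [0.48041317 0.2984867 ] [0.03603382 0.03610744 0.17587385]
(np.float64(1.0715849819900485e-07), np.int64(-5), np.float64(-0.0005), np.float64(0.0005), np.float64(0.018002633324166437))
(np.float64(1.4237515127574763e-07), np.int64(-6), np.float64(-0.0005), np.float64(0.0005), np.float64(0.018076464796647065))
(np.float64(1.437986702487764e-07), np.int64(-4), np.float64(-0.0005), np.float64(0.0005), np.float64(0.017927436873995815))
(np.float64(2.3730036159890722e-07), np.int64(10), np.float64(0.0), np.float64(0.0005), np.float64(0.017987715422015455))
(np.float64(2.5610079592718614e-07), np.int64(11), np.float64(0.0), np.float64(0.0005), np.float64(0.018038336693100118))
(np.float64(2.8464473460043726e-07), np.int64(-3), np.float64(-0.0005), np.float64(0.0005), np.float64(0.017857279670813887))
171 425 167 419
```

View pics/nut.png

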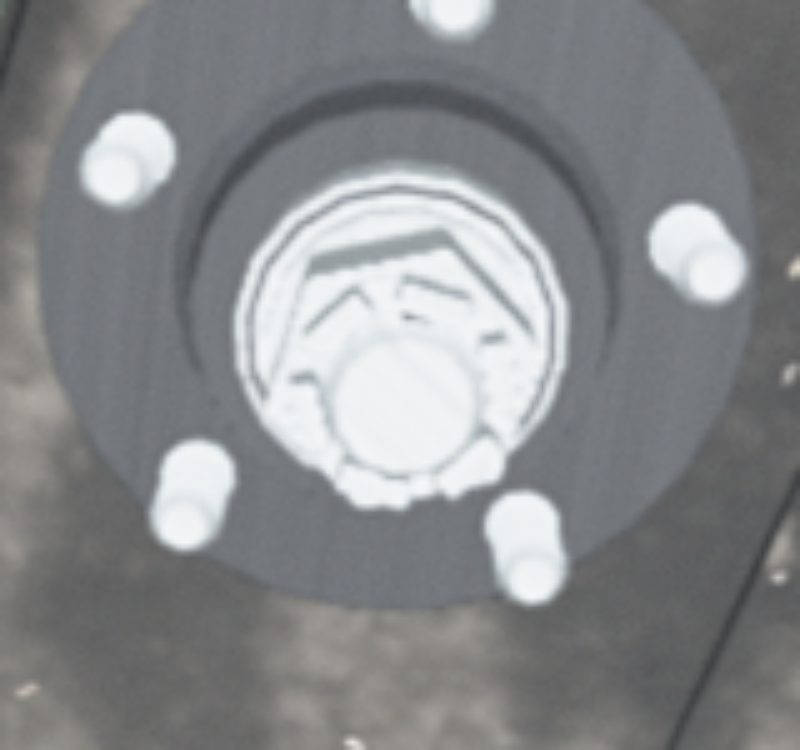

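The nut is bare. Its upper hex corners are near crop (308,270), (447,235) and (533,328), and the spindle end is at (405,400). I'll turn those edges into flat directions.

```bash
python3 -c "
from h import *
K,D,R,t=cal('wrist')
def w(u,v,z):
    p=cv2.undistortPoints(np.array([[[205+u/5,140+v/5]]],float),K,D)[0,0]; r=R.T@np.array([p[0],p[1],1]); o=-R.T@t; return (o+r*(z-o[2])/r[2])
pts=[w(u,v,.1105) for u,v in((308,262),(445,230),(535,325))]
sp=w(405,400,.122); print('spindle',sp, [np.hypot(*(p-sp)[:2]) .round(4) for p in pts])
for a,b in((0,1),(1,2)):
    e=pts[b]-pts[a]; print('len',np.hypot(*e[:2]).round(4),'normal mod60',(np.degrees(np.arctan2(e[1],e[0]))+90)%60)
print([np.degrees(np.arctan2(*(p-sp)[[1,0]]))%60-30 for p in pts])
"
```

```text
spindle [0.48252519 0.29660514 0.122     ] [np.float64(0.0218), np.float64(0.0223), np.float64(0.0204)]
len 0.02 normal mod60 3.8347613265301845
len 0.0192 normal mod60 3.637805194480208
[np.float64(-0.6011804585398579), np.float64(5.425630896313763), np.float64(12.282393252732511)]
```

```bash
r='x'; python3 jog.py '0.06 0 0.005 0 0 0 -0.12;0.06 0 0 0 0 0 -0.122;0.06 0 0 0 0 0 -0.122;0.06 0 0 0 0 0 -0.122;0.06 0 0 0 0 0 -0.122' >/dev/null
python3 jog.py '0.06 0 0 0 0 0 -0.122;0.06 0 0 0 0 0 -0.122;0.06 0 0 0 0 0 -0.122;0.06 0 0 0 0 0 -0.122;0.06 0 0 0 0 0 -0.122' >/dev/null
python3 jog.py '0.06 0 0 0 0 0 -0.122;0.06 0 0 0 0 0 -0.122;0.06 0 0 0 0 0 -0.122;0.06 0 0 0 0 0 -0.122;0.06 0 0 0 0 0 -0.122' >/dev/null
python3 jog.py '0.06 0 0 0 0 0 -0.122;0.06 0 0 0 0 0 -0.122;0.06 0 0 0 0 0 -0.122;0.06 0 0 0 0 0 -0.122;0.06 0 0 0 0 0 -0.122' >/dev/null
python3 jog.py '0.06 0 0 0 0 0 -0.122;0.06 0 0 0 0 0 -0.122;0.06 0 0 0 0 0 -0.122;0.06 0 0 0 0 0 -0.122;0.06 0 0 0 0 0 -0.122' >/dev/null
python3 jog.py '0.06 0 0 0 0 0 -0.122;0.06 0 0 0 0 0 -0.122;0.06 0 0 0 0 0 -0.122;0.06 0 0 0 0 0 -0.122;0.06 0 0 0 0 0 -0.122'
python3 jog.py '0.06 0 0 0 0 0 -0.122;0.06 0 0 0 0 0 -0.122;0.06 0 0 0 0 0 0;0.06 0 0 0 0 0 0'
cat >> h.py <<'E'
def flats(z=.1105,c=(.4823,.2966)):
    im,W=cloud('wrist'); return im,W
E
python3 -c "
from h import *
im,W=cloud('wrist'); cv2.imwrite('nut2.png',im[:,:,::-1])
togo(.4823,.2966,.11)
K,D,R,t=cal('wrist')
u,v=cv2.projectPoints(np.array([[.4823,.2966,.11]]),cv2.Rodrigues(R)[0],t,K,D)[0][0,0]; x,y=int(u)-80,int(v)-60; print(x,y); save('nut2c.png',im[y:y+120,x:x+160],5)
"
```

```text
time_s: 10.9
ee_pos: [0.4825, 0.2956, 0.2084]
orientation: [3.14, 0.0, -0.695]
ft_force: [-0.5, -1.1, 0.6]
width: 0.0599
finger_force: 0.0
time_s: 11.23
ee_pos: [0.4825, 0.2961, 0.2085]
orientation: [3.141, 0.0, -0.46]
ft_force: [0.5, 0.1, -0.5]
width: 0.06
finger_force: 0.0
t 11.28 tcp [0.4825 0.2964 0.2086] rpy [ 3.141e+00  3.000e-04 -4.589e-01] j [ 0.44  0.2  -0.21  1.17 -0.   -2.25] w 0.0598
tool move [-0.0003 -0.0001  0.0986] tilt fix [0.0006 0.0003 0.    ]
200 157
```

View pics/nut2c.png

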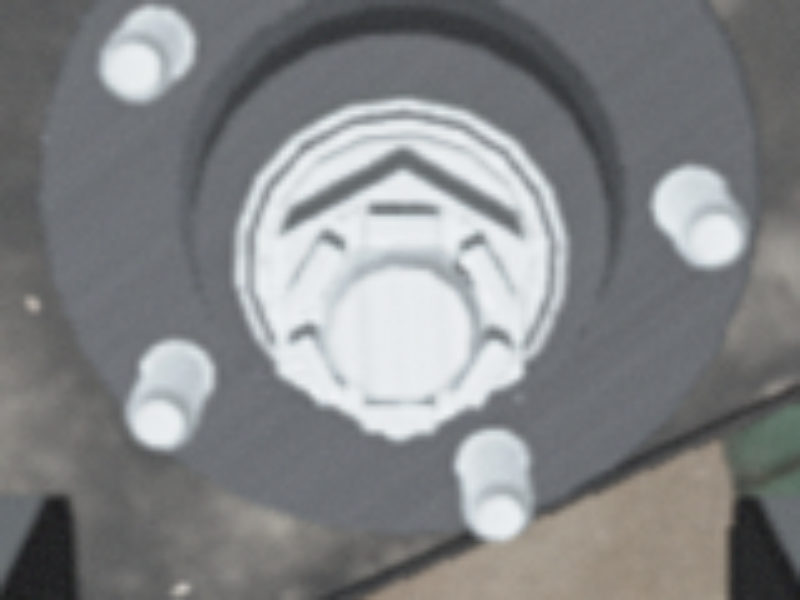

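The nut now sits square in the view, with its corner at (402,155) on the centre line. The flats face left and right, towards the fingers. Next I lower and grip.

```bash
python3 jog.py '0.06 -0.0002 0 0.03 0 0 0;0.06 0 0 0.03 0 0 0;0.06 0 0 0.022 0 0 0;0.06 0 0 0.014 0 0 0;0.06 0 0 0 0 0 0';python3 jog.py '0.06 0 0 0 0 0 0;0.06 0 0 0 0 0 0'; python3 -c "
from h import *
togo(.4824,.2966,.11)"
```

```text
time_s: 11.7
ee_pos: [0.4794, 0.2957, 0.109]
orientation: [3.136, 0.005, -0.457]
ft_force: [-1.5, -1.0, -0.0]
width: 0.0603
finger_force: 0.0
time_s: 11.87
ee_pos: [0.4831, 0.2977, 0.1139]
orientation: [-3.14, -0.001, -0.456]
ft_force: [-0.2, -0.7, -0.1]
width: 0.0604
finger_force: 0.0
t 11.87 tcp [0.4831 0.2977 0.1139] rpy [-3.1403e+00 -1.1000e-03 -4.5560e-01] j [ 0.44  0.28 -0.32  0.97 -0.   -2.25] w 0.0604
tool move [-0.0002  0.0014  0.0039] tilt fix [-0.0013 -0.0011 -0.    ]
```

```bash
python3 jog.py '0.06 0 0.0005 0.0025 0 0 0;0.06 0 0 0 0 0 0;0.03 0 0 0 0 0 0;0.03 0 0 0 0 0 0;0.03 0 0 0 0 0 0';python3 jog.py '0.03 0 0 0 0 0 0;0.03 0 0 0 0 0 0;0.03 0 0 0 0 0 0'; python3 -c "
from h import *
togo(.4824,.2966,.11);o=arm.get_obs();print(o['ft_force'],o['torque'])"
```

```text
time_s: 12.28
ee_pos: [0.4821, 0.2965, 0.1115]
orientation: [3.14, -0.001, -0.455]
ft_force: [-1.0, -3.0, 6.2]
width: 0.0343
finger_force: 60.1
time_s: 12.53
ee_pos: [0.4821, 0.2964, 0.1115]
orientation: [3.14, -0.001, -0.455]
ft_force: [-2.3, -2.6, 5.8]
width: 0.0344
finger_force: 60.1
t 12.53 tcp [0.4821 0.2964 0.1115] rpy [ 3.1403e+00 -1.3000e-03 -4.5500e-01] j [ 0.44  0.28 -0.32  0.97 -0.   -2.25] w 0.0344
tool move [ 0.0002 -0.0003  0.0015] tilt fix [ 0.0013 -0.0013 -0.    ]
[-2.31216116 -2.63632952  5.78440283] [-0.65243966  0.38115174 -0.08234287]
```

```bash
cat > st.py <<'E'
from h import *
o=arm.get_obs();print('t',round(o['time_s'],2),'yaw',o['orientation'][2].round(3),'z',o['ee_pos'][2].round(4),'f',o['ft_force'].round(1),'tq',o['torque'].round(2),'j6',o['joint_positions'][5].round(3),round(o['width'],4),o['finger_force'].round(0))
E
for i in 1; do python3 jog.py '0.03 0 0 0 0 0 0.06;0.03 0 0 0 0 0 0.12;0.03 0 0 0.0001 0 0 0.12;0.03 0 0 0 0 0 0.12;0.03 0 0 0.0001 0 0 0.12'>/dev/null; python3 st.py
python3 jog.py '0.03 0 0 0 0 0 0.12;0.03 0 0 0 0 0 0.12;0.03 0 0 0.0001 0 0 0.12;0.03 0 0 0 0 0 0.12;0.03 0 0 0.0001 0 0 0.12'>/dev/null; python3 st.py; done
```

```text
Traceback (most recent call last):
  File "st.py", line 2, in <module>
    o=arm.get_obs();print('t',round(o['time_s'],2),'yaw',o['orientation'][2].round(3),'z',o['ee_pos'][2].round(4),'f',o['ft_force'].round(1),'tq',o['torque'].round(2),'j6',o['joint_positions'][5].round(3),round(o['width'],4),o['finger_force'].round(0))
                                                                                                                                                                                                                                 ^^^^^^^^^^^^^^^^^^^^^^^
AttributeError: 'float' object has no attribute 'round'
Traceback (most recent call last):
  File "st.py", line 2, in <module>
    o=arm.get_obs();print('t',round(o['time_s'],2),'yaw',o['orientation'][2].round(3),'z',o['ee_pos'][2].round(4),'f',o['ft_force'].round(1),'tq',o['torque'].round(2),'j6',o['joint_positions'][5].round(3),round(o['width'],4),o['finger_force'].round(0))
                                                                                                                                                                                                                                 ^^^^^^^^^^^^^^^^^^^^^^^
AttributeError: 'float' object has no attribute 'round'
```

```bash
sed -i "s/o\['finger_force'\].round(0)/round(o['finger_force'])/" st.py; python3 st.py
python3 jog.py '0.03 0 0 0 0 0 0.12;0.03 0 0 0 0 0 0.12;0.03 0 0 0.0001 0 0 0.12;0.03 0 0 0 0 0 0.12;0.03 0 0 0.0001 0 0 0.12'>/dev/null; python3 st.py
```

```text
t 13.37 yaw -1.6 z 0.1111 f [-4.  -4.3  7.8] tq [-0.92  0.93  0.14] j6 -1.103 0.0344 60
t 13.78 yaw -2.2 z 0.1108 f [-6.2 -3.5  9.6] tq [-0.75  1.13  0.13] j6 -0.503 0.0343 60
```

```bash
python3 jog.py '0.03 0 0 0.0001 0 0 0.12;0.03 0 0 0 0 0 0.12;0.03 0 0 0.0001 0 0 0.12;0.03 0 0 0 0 0 0.12'>/dev/null; python3 st.py
```

```text
t 14.12 yaw -2.68 z 0.1107 f [-6.5 -3.2  8.8] tq [-0.54  1.32  0.11] j6 -0.023 0.034 60
```

```bash
python3 jog.py '0.03 0 0 0.0001 0 0 0.12;0.03 0 0 0 0 0 0.12;0.03 0 0 0.0001 0 0 0.12;0.03 0 0 0 0 0 0.12'>/dev/null; python3 st.py
```

```text
t 14.45 yaw 3.124 z 0.1106 f [-6.8 -1.5 10. ] tq [-0.32  1.33  0.17] j6 0.457 0.0345 60
```

```bash
python3 jog.py '0.03 0 0 0.0001 0 0 0.12;0.03 0 0 0 0 0 0.12;0.03 0 0 0.0001 0 0 0.12'>/dev/null; python3 st.py
```

```text
t 14.7 yaw 2.764 z 0.1104 f [-6.1 -0.8 10.1] tq [-0.14  1.36  0.11] j6 0.817 0.0344 61
```

```bash
python3 jog.py '0.03 0 0 0.0001 0 0 0.12;0.03 0 0 0 0 0 0.12;0.03 0 0 0.0001 0 0 0.12'>/dev/null; python3 st.py
```

```text
t 14.95 yaw 2.404 z 0.1103 f [-5.3 -1.2  9.5] tq [-0.04  1.27  0.12] j6 1.177 0.0345 60
```

```bash
python3 jog.py '0.03 0 0 0.0001 0 0 0.12;0.03 0 0 0 0 0 0.12;0.03 0 0 0.0001 0 0 0.12'>/dev/null; python3 st.py
```

```text
t 15.2 yaw 2.044 z 0.1102 f [-4.4  0.5  8.4] tq [0.06 1.18 0.13] j6 1.537 0.0343 60
```

```bash
python3 jog.py '0.03 0 0 0 0 0 0.12;0.03 0 0 0.0001 0 0 0.12'>/dev/null; python3 st.py
```

```text
t 15.37 yaw 1.804 z 0.1101 f [-4.8  0.6  8.9] tq [0.12 1.05 0.07] j6 1.777 0.0346 60
```

```bash
python3 jog.py '0.03 0 0 0 0 0 0.12;0.03 0 0 0.0001 0 0 0.12'>/dev/null; python3 st.py
```

```text
t 15.53 yaw 1.564 z 0.1101 f [-5.5  0.6  8.9] tq [0.11 0.99 0.13] j6 2.017 0.0342 60
```

```bash
python3 jog.py '0.03 0 0 0 0 0 0.1;0.03 0 0 0 0 0 0.1'>/dev/null; python3 st.py
```

```text
t 15.7 yaw 1.365 z 0.11 f [-4.   0.5  7.5] tq [0.04 0.82 0.08] j6 2.216 0.0344 60
```

```bash
python3 jog.py '0.03 0 0 0 0 0 0.08;0.03 0 0 0 0 0 0.06'>/dev/null; python3 st.py
```

```text
t 15.87 yaw 1.226 z 0.11 f [-4.   0.1  7.1] tq [0.02 0.73 0.12] j6 2.354 0.0339 60
```

```bash
python3 jog.py '0.03 0 0 0 0 0 0.06;0.03 0 0 0 0 0 0.06'>/dev/null; python3 st.py
```

```text
t 16.03 yaw 1.107 z 0.1099 f [-2.1 -0.1  5.9] tq [-0.05  0.63  0.02] j6 2.474 0.0344 60
```

```bash
python3 jog.py '0.03 0 0 0 0 0 0.06;0.03 0 0 0 0 0 0.06'>/dev/null; python3 st.py
```

```text
t 16.2 yaw 0.987 z 0.1099 f [-3.3  0.3  6.7] tq [-0.03  0.6   0.11] j6 2.594 0.0344 60
```

```bash
python3 jog.py '0.03 0 0 0 0 0 0.06;0.03 0 0 0 0 0 0.06'>/dev/null; python3 st.py
```

```text
t 16.37 yaw 0.867 z 0.1099 f [-3.1 -0.   6.3] tq [-0.06  0.53  0.13] j6 2.714 0.0343 60
```

```bash
python3 jog.py '0.03 0 0 0 0 0 0.06;0.03 0 0 0 0 0 0.06'>/dev/null; python3 st.py
```

```text
t 16.53 yaw 0.746 z 0.1098 f [-3.7 -0.   5.6] tq [-0.1   0.5   0.14] j6 2.834 0.0346 60
```

```bash
python3 jog.py '0.03 0 0 0 0 0 0.06;0.03 0 0 0 0 0 0.06'>/dev/null; python3 st.py
```

```text
t 16.7 yaw 0.632 z 0.1099 f [0.1 0.9 2.1] tq [-0.14  0.33  1.88] j6 2.949 0.0344 63
```

```bash
python3 jog.py '0.03 0 0 0 0 0 0.02;0.03 0 0 0 0 0 0;0.03 0 0 0 0 0 0'; python3 st.py
```

```text
time_s: 16.95
ee_pos: [0.4827, 0.298, 0.1099]
orientation: [3.142, -0.002, 0.615]
ft_force: [-1.0, 0.7, 6.2]
width: 0.0344
finger_force: 65.2
t 16.95 yaw 0.615 z 0.1099 f [-1.   0.7  6.2] tq [-0.02  0.16  2.15] j6 2.965 0.0344 65
```

```bash
python3 jog.py '0.03 0 0 0 0 0 -0.06;0.03 0 0 0 0 0 -0.12;0.03 0 0 -0.0001 0 0 -0.12;0.03 0 0 0 0 0 -0.12;0.03 0 0 -0.0001 0 0 -0.12'>/dev/null; python3 st.py
python3 jog.py '0.03 0 0 0 0 0 -0.12;0.03 0 0 -0.0001 0 0 -0.12;0.03 0 0 0 0 0 -0.12;0.03 0 0 -0.0001 0 0 -0.12;0.03 0 0 0 0 0 -0.12'>/dev/null; python3 st.py
python3 jog.py '0.03 0 0 0 0 0 -0.12;0.03 0 0 -0.0001 0 0 -0.12;0.03 0 0 0 0 0 -0.12;0.03 0 0 0 0 0 -0.09;0.03 0 0 0 0 0 0'>/dev/null; python3 st.py
python3 jog.py '0.03 0 0 0 0 0 0;0.03 0 0 0 0 0 0;0.03 0 0 0 0 0 0'>/dev/null; python3 st.py
python3 -c "
from h import *
im,W=cloud('wrist'); save('fin.png',im)
P=cloud('top')[1].reshape(-1,3);q=P[(np.hypot(P[:,0]-.503,P[:,1]-.12)<.04)&(P[:,2]>.045)&(P[:,2]<.065)];print('cap',len(q),np.median(q,0) if len(q) else '')"
```

```text
t 17.37 yaw 1.153 z 0.11 f [-2.9  2.7  6. ] tq [ 0.71  0.65 -0.14] j6 2.427 0.0343 60
t 17.78 yaw 1.754 z 0.1101 f [-5.2  2.5  8.5] tq [ 0.77  1.22 -0.2 ] j6 1.827 0.0343 60
t 18.2 yaw 2.202 z 0.1103 f [-6.5  2.1  9.7] tq [0.58 1.52 0.05] j6 1.379 0.0344 61
t 18.45 yaw 2.199 z 0.1103 f [-6.8  3.4  9.9] tq [0.58 1.49 0.1 ] j6 1.382 0.0343 61
cap 297 [0.50363654 0.12030093 0.05311528]
```

View pics/fin.png

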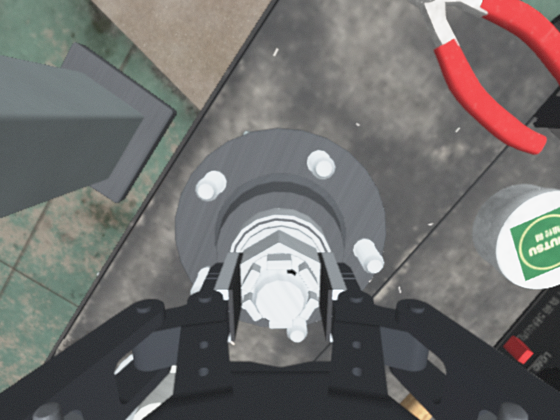

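The fingers grip the flats squarely, and the dark pin hole shows at (291,271) in a crown slot. The cap still stands in the dish, so I'm handing in.

```bash
python3 -c "
from workcell import arm
print(arm.hand_in())"
```

```text
the job is handed in; nothing more can be done
None
```

I handed the job in at about 18.5 s with no verdict shown: the cap stands open side down in the dish about 1 mm off centre, and the nut was bottomed, backed off a quarter turn and is still gripped at about 60 N.

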